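# Clear the topping rail after service

### The arm

A 6-joint arm with a two-finger parallel gripper is mounted at the origin on the work surface. World frame = base frame: x ahead of the robot, y to its left, z up, the work surface at z = 0. Lengths are in m, angles in rad, forces in N, time in s.
With the tool pointing down it reaches from about 0.325 to 0.9 m from the base axis. Payload 6.1 kg.
Tool frame: the origin (TCP) lies at the very end of the fingers, on their centre line; the grasp point (between the pads) lies arm.tcp_to_grasp behind it (arm.tcp_to_grasp is the distance from the TCP to the grasp point, in m); z points along the fingers, y is the line along which they close (so a half turn about z gives the same grasp; the last joint's range is limited). The gripper opens to 87 mm and grips with 3 to 60 N. Pads are 19 mm wide; open, the fingers measure 117 mm over their backs; the gripper's body (75 mm by 190 mm) begins 51 mm behind the grasp point.
Start: joints at [1.193, 0.22, 1.526, -0, 1.395, -0.126], TCP at [0.156, 0.605, 0.223] pointing down, gripper open.
Joint ranges: [-2.98, 2.98], [-0.91, 2.08], [0.09, 2.57], [-1.24, 4.39], [0.2, 2.65], [-2.68, 2.68]. Speed limits (rad/s): [2.57, 2.57, 3.01, 3.14, 3.14, 3.14].

### API

Orientations are given as a unit quaternion [w, x, y, z].
In Python, from station import read_state, eyes, workorder, masks_of, tip_of, arm gives the robot as it stands.
- The arm moves only by the tool step_arm, never from a script. Its argument "steps" is a list of rows, each a list of 3 entries, a list of its own where there are three numbers: the turn, a rotation vector about the tool's x, y, z in degrees, then the shift along the tool's x, y, z in cm, then the opening, from 0 (shut) to 1 (fully open). In form: [[[wx, wy, wz], [tx, ty, tz], claw], ...]. A call has 1 to 12 rows; each row is the pose to reach, as a shift and turn from the pose commanded when the call began, along the tool's axes at that moment; what a row does not reach only later rows make up. A row lasts 1/8 s, in which the tool goes at most 62.5 mm and 10.7 degrees, less where a joint would pass 70% of its speed; a pose out of reach is approached as far as the arm can. A call with a gripper value outside its range is refused whole. The fingers move at their own pace and stop on an object; "grip_force" is the grip in N (left out, the last holds). Time passes only in rows, so rows that repeat a pose let the fingers close. It gives the time, the measured TCP pose, the force, the opening and the grip force at its end, in the units of the state.
- read_state(): the state, without advancing time (a new reading comes with each control period).
- eyes.grab_frame(name): name is "side" or "top"; returns (picture, depth): 400x640x3 uint8, red, green, blue; 400x640 float32, m along the optical axis (not along the pixel's ray), 0 where there is no reading.
- eyes.camera_model(name): a dict with "fx", "fy", "cx", "cy" (pixels), "k1" (the pictures are not rectified: a ray, as slopes to the right and down, at radius r is drawn at 1 + k1 r^2 times it, then the intrinsics apply), "world_to_cam" (4x4, takes a point from world to camera coordinates). Camera axes: x right, y down, z forward; pixel columns grow to the right and rows downward; lengths in m; the calibration is good to about 2 mm. A picture is of the moment at which its call begins. camera_model takes no time and is no camera call.
- workorder.close_job(): hands the job in; it is judged then, once.
Trained networks look in the newest picture that a camera, given by its name, has taken for a name from the list of things; names that differ only in an ending like _2 or _b are one class to them, and where a whole thing is asked for, a point or a joint stands for the part that bears it (a point fixed in the world has none). Each returns a list of dicts, best first, with "score" (0 to 1); they miss things now and then, are a little off and sometimes report something else, mostly with a low value. They report only what shows in the picture. A call takes as long as a camera call.
- masks_of(camera, label): "mask" (400x640 bool, what is visible of it) and "box" ([left, top, width, height] in pixels, round what is visible of it).
- tip_of(camera, label): "location" ([column, row] in pixels: a listed point, or the origin of a listed thing).
The state is a dict: "time_s": time; "joints": joint angles; "dq": joint speeds; "effort": joint torques, N m; "ee_pos": TCP position; "tool_rot": TCP orientation; "force": force on the tool from outside, world axes, zero at the start; "wrist_torque": the same for the moment, N m; "width": finger opening in m; "gripper_force": force on a finger pad.
Only numpy, scipy, OpenCV 4.12 (cv2) and the standard library are available. Lean on these libraries where they do the work, as an engineer would, in place of code of your own. Each camera call takes 0.05 s, during which the arm holds its last target. There are 200 camera calls.

### The job

Service is over, so clear the topping rail: swing its clear cover up and over until it stays open by itself, then lift each insert bin straight up out of its well, tip any tomatoes in it into the mixing bowl and stand the empty insert upright on the drip tray for washing. All tomatoes must end up in the bowl, which stays standing on the counter, with all inserts on the tray and the cover left open; do not tip an insert while it is still in the rail, and leave the other things on the counter alone.

Things in the scene. Friction and masses are not known exactly. Their poses are not given: they have to be found in the camera images.
- cover (a joint): Hinge of the rail's clear cover, rad: 0 shut, growing as it swings up and away from the front; upright and balanced at about 1.57. Let go earlier it falls shut; later it falls open by itself (lightly damped) to its stop at 2.7. Takes under 5 N at the bar. Cover plate: 187 x 273 x 5 mm, 0.4 kg.
- cover_hinge (a point): Point on the cover's hinge axis, mid-way along it, 118 mm above the counter, at the rail's back: (+122, 0) mm in the rail's frame. The hinge runs along the rail's y. The point turns with the cover: its -x points from hinge to bar.
- cover_bar (a point): Centre of the cover's black round grab bar, 12 mm diameter, 120 mm long, along the rail's y. In the plane of the cover, its axis 40 mm beyond the free edge and 227 mm from the hinge axis: fingers can straddle it from above, and it turns in a pinch as the cover swings. Height: 118 mm when shut, 345 mm when upright.
- rail: Aluminium organiser frame, fixed. Three wells side by side (centres x = 0, y = -89, 0, +89 mm), each 128 x 83 mm inside, walls 55 mm high, 6 mm thick, floor 4 mm; outside 140 x 273 mm, plus a 30 mm high shelf and hinge posts 112 mm high at the back (x = +122 mm). Origin: centre of the wells at counter level; z up, x to the back (hinge side). A well may be empty.
- bowl: Round steel mixing bowl standing loose on the counter, rim radius 120 mm, 90 mm high, 0.6 kg. Origin: centre of its underside. It may be knocked aside.
- tray: Grey drip tray fixed to the counter, 300 mm (its x) by 190 mm (its y), rim 16 mm high and 4 mm thick, floor 4 mm. It has room for three inserts side by side along its x (at -95, 0 and +95 mm), each set crosswise with its length along the tray's y. Origin: centre of the underside.
- insert0_mid (a point): Centre (half-way up) of steel insert bin 0: 125 (x) x 80 (y) x 66 mm high, 0.25 kg, open on top. Starts on a well's 4 mm floor, axes along the rail's, 1.5 mm play; rim at 70 mm. Inside, the front (-x) is a 37 degree ramp up to the lip (62 mm before, 27 mm above this point): tipped about 60 degrees towards -x, the contents roll out. Holds 1 or 2 tomatoes.
- insert0_tab (a point): Centre of the black grip tab standing up from the middle of the back wall of insert 0: 12 mm thick (insert's x), 46 mm wide (y), its top 34 mm above the rim. Lies 56.5 mm behind (+x) and 51 mm above the insert's centre point.
- insert1_mid (a point): Centre (half-way up) of steel insert bin 1: 125 (x) x 80 (y) x 66 mm high, 0.25 kg, open on top. Starts on a well's 4 mm floor, axes along the rail's, 1.5 mm play; rim at 70 mm. Inside, the front (-x) is a 37 degree ramp up to the lip (62 mm before, 27 mm above this point): tipped about 60 degrees towards -x, the contents roll out. Holds 1 or 2 tomatoes.
- insert1_tab (a point): Centre of the black grip tab standing up from the middle of the back wall of insert 1: 12 mm thick (insert's x), 46 mm wide (y), its top 34 mm above the rim. Lies 56.5 mm behind (+x) and 51 mm above the insert's centre point.
- insert2_mid (a point): Centre (half-way up) of steel insert bin 2: 125 (x) x 80 (y) x 66 mm high, 0.25 kg, open on top. Starts on a well's 4 mm floor, axes along the rail's, 1.5 mm play; rim at 70 mm. Inside, the front (-x) is a 37 degree ramp up to the lip (62 mm before, 27 mm above this point): tipped about 60 degrees towards -x, the contents roll out. Holds nothing. May be absent.
- insert2_tab (a point): Centre of the black grip tab standing up from the middle of the back wall of insert 2: 12 mm thick (insert's x), 46 mm wide (y), its top 34 mm above the rim. Lies 56.5 mm behind (+x) and 51 mm above the insert's centre point.
- tomato0_mid (a point): Centre of tomato 0, a firm red ball of 56 mm diameter, about 80 g. It starts in insert 0.
- tomato1_mid (a point): Centre of tomato 1, a firm red ball of 56 mm diameter, about 80 g. It starts in insert 0. May be absent.
- tomato2_mid (a point): Centre of tomato 2, a firm red ball of 56 mm diameter, about 80 g. It starts in insert 1.
- tomato3_mid (a point): Centre of tomato 3, a firm red ball of 56 mm diameter, about 80 g. It starts in insert 1. May be absent.
- carton0: Bystander, to be left alone: red and white drink carton, 62 x 62 x 190 mm. Origin: middle of its underside.
- carton1: Bystander, to be left alone: red and white drink carton, 62 x 62 x 190 mm. Origin: middle of its underside.
- oil: Bystander, to be left alone: green oil bottle, 64 mm diameter, 200 mm high. Origin: middle of its underside.
- spice: Bystander, to be left alone: glass spice jar, 52 mm diameter, 90 mm high. Origin: middle of its underside.
- spoon: Bystander, to be left alone: steel spoon lying flat, 240 mm long. Origin: on its handle, at counter level.
- tin: Bystander, to be left alone: can, 74 mm diameter, 110 mm high. Origin: middle of its underside.

How it is judged:
On the way, in this order (a step that is already met when the one before it is completed fails the run):
1. the cover stands open on its own (value of joint cover above 2.4 rad and velocity of joint cover below 0.3 rad/s), for 0.2 s.
2. all tomatoes lie in the bowl (horizontal distance between each of tomato0_mid, tomato1_mid, tomato2_mid, tomato3_mid and bowl below 0.115 m and z of each of tomato0_mid, tomato1_mid, tomato2_mid, tomato3_mid in the frame of bowl below 0.13 m and linear speed of each of tomato0, tomato1, tomato2, tomato3 below 0.08 m/s), for 0.2 s.
At the end, for the whole second after the job is handed in: cover open beyond 2.4 rad; bowl standing on the counter, upright within 0.15 rad; every tomato within the bowl (within 115 mm of its axis, below 130 mm) and at rest; every insert standing on the tray floor inside its rim, upright within 0.1 rad and at rest (all of step 2 and value of joint cover above 2.4 rad and angle between bowl's own z axis and vertical below 0.15 rad and height (world z) of bowl below 0.01 m and linear speed of each of bowl, insert0, insert1, insert2 below 0.03 m/s and x of insert0_mid in the frame of tray between -0.15 and 0.15 m and y of insert0_mid in the frame of tray between -0.095 and 0.095 m and z of each of insert0_mid, insert1_mid, insert2_mid in the frame of tray below 0.044 m and angle between each of insert0_mid, insert1_mid, insert2_mid's own z axis and vertical below 0.1 rad and x of insert1_mid in the frame of tray between -0.15 and 0.15 m and y of insert1_mid in the frame of tray between -0.095 and 0.095 m and x of insert2_mid in the frame of tray between -0.15 and 0.15 m and y of insert2_mid in the frame of tray between -0.095 and 0.095 m); the robot touches nothing.
It fails at once if an insert is tipped (by more than 0.4 rad) while it is still in the rail ((angle between insert0_mid's own z axis and vertical above 0.4 rad and z of insert0_mid in the frame of rail below 0.07 m and x of insert0_mid in the frame of rail between -0.1 and 0.1 m and y of insert0_mid in the frame of rail between -0.14 and 0.14 m) or (angle between insert1_mid's own z axis and vertical above 0.4 rad and z of insert1_mid in the frame of rail below 0.07 m and x of insert1_mid in the frame of rail between -0.1 and 0.1 m and y of insert1_mid in the frame of rail between -0.14 and 0.14 m) or (angle between insert2_mid's own z axis and vertical above 0.4 rad and z of insert2_mid in the frame of rail below 0.07 m and x of insert2_mid in the frame of rail between -0.1 and 0.1 m and y of insert2_mid in the frame of rail between -0.14 and 0.14 m)).
It fails at once if another thing on the counter is shifted by more than 40 mm (distance of any of carton0, carton1, oil, spice, spoon, tin from where it was at the start of the episode above 0.04 m).
Of insert2, tomato1, tomato3 only 1 to 3 are there at a start; the rules pass over those that are not, and their reading is None.
At some moment in a run one of bowl may be knocked a few centimetres aside while the robot is not near it.
It also fails if it takes over 210 s, if anything falls off the work surface, if the arm or the gripper's body presses on something with over 40 N, if the wrist force passes 120 N, or if a joint passes its speed limit or range.

## Working session

There is one attempt and no reset: what is moved stays moved. The work goes in short steps, Python scripts to look and compute and a tool call to move; the robot and the scene stay as the last step left them, time stands still between calls to the robot, and variables do not carry over. Pictures are saved under pics/ and viewed, at most 14 in all, crops included, and the job is handed in when it is done.

Besides the shell and the picture viewer there is one more tool, called after "Call:" as name([rows], argument=value, ...), one row to a line, values as JSON. step_arm: Moves the arm, as the interface text tells. Its arguments: {"type":"object","properties":{"steps":{"type":"array"},"grip_force":{"type":"number"}},"required":["steps"]}

```bash
ls; mkdir -p pics; cat > h.py <<'E'
import numpy as np, cv2
from station import read_state, eyes, workorder, masks_of, tip_of, arm
from scipy.spatial.transform import Rotation as R
def grab(c,save=None):
    p,d=eyes.grab_frame(c)
    if save: cv2.imwrite('pics/'+save,p[:,:,::-1])
    return p,d
def rays(c,uv):
    m=eyes.camera_model(c); uv=np.atleast_2d(np.array(uv,float))
    q=np.stack([(uv[:,0]-m['cx'])/m['fx'],(uv[:,1]-m['cy'])/m['fy']],1); s=q.copy()
    for _ in range(20): s=q/(1+m['k1']*(s**2).sum(1,keepdims=True))
    return np.c_[s,np.ones(len(s))]
def c2w(c,P):
    T=np.linalg.inv(np.array(eyes.camera_model(c)['world_to_cam'])); return P@T[:3,:3].T+T[:3,3]
def atz(c,uv,z):
    o=c2w(c,np.zeros((1,3))); d=c2w(c,rays(c,uv))-o; return o+d*((z-o[:,2])/d[:,2])[:,None]
def cloud(c,d,mask):
    v,u=np.nonzero(mask&(d>0)); return c2w(c,rays(c,np.c_[u,v])*d[v,u][:,None])
def proj(c,P):
    m=eyes.camera_model(c);T=np.array(m['world_to_cam']);q=np.atleast_2d(P)@T[:3,:3].T+T[:3,3]
    s=q[:,:2]/q[:,2:];s=s*(1+m['k1']*(s**2).sum(1,keepdims=True));return s*[m['fx'],m['fy']]+[m['cx'],m['cy']]
def toolrot(s=None):
    s=s or read_state(); q=s['tool_rot']; return R.from_quat([q[1],q[2],q[3],q[0]])
E
python3 - <<'E'
from h import *
print(read_state(), arm.tcp_to_grasp,[a for a in dir(arm) if a[0]!='_'])
for c in('top','side'):
    p,d=grab(c,c+'0.png'); print(c,c2w(c,np.zeros((1,3))).round(3))
    for n in ['rail','bowl','tray','insert0_mid','insert0_tab','insert2_tab','tomato0_mid','cover_bar','cover_hinge','carton0','oil','spice','spoon','tin']:
        z={'insert0_mid':.037,'insert0_tab':.088,'insert2_tab':.088,'tomato0_mid':.04,'cover_bar':.118,'cover_hinge':.118}.get(n,0)
        for r in tip_of(c,n)[:5]: print(n,round(r['score'],2),np.round(r['location']),atz(c,r['location'],z)[0].round(3))
E
```

```text
pics
{'time_s': 0.0, 'joints': array([ 1.19291624e+00,  2.21235297e-01,  1.52759526e+00, -1.03518089e-05,
        1.39466011e+00, -1.26092843e-01]), 'dq': array([-0.00099423,  0.00074952, -0.00130807, -0.00052523,  0.0003304 ,
        0.00084879]), 'effort': array([ 1.42752556e-04, -4.94626808e+01, -3.87365448e+01,  6.97046472e-02,
        5.76560805e-02, -2.08015836e-04]), 'ee_pos': array([0.15548865, 0.60472879, 0.22143994]), 'tool_rot': array([-2.31679426e-04,  1.25560370e-01,  9.92085527e-01, -9.20304043e-04]), 'force': array([ 0.14585461, -0.82615984, -0.77387193]), 'wrist_torque': array([-0.03285158, -0.00098191,  0.0029871 ]), 'gripper_force': 0.0, 'width': 0.08718495489053657} 0.0187 ['Unreachable', 'tcp_to_grasp']
top [[ 0.499 -0.037  1.377]]
rail 0.85 [365. 219.] [ 0.549 -0.219  0.   ]
bowl 0.92 [268. 221.] [0.531 0.111 0.   ]
tray 0.71 [184. 219.] [0.531 0.395 0.   ]
insert0_tab 0.18 [276. 154.] [0.744 0.082 0.088]
insert2_tab 0.7 [436. 197.] [ 0.62  -0.437  0.088]
cover_bar 0.91 [374. 251.] [ 0.445 -0.233  0.118]
cover_hinge 0.74 [370. 179.] [ 0.668 -0.215  0.118]
carton0
[... 648 characters left out ...]
0.76 [378. 266.] [ 0.553 -0.311  0.037]
insert0_tab 0.92 [393. 245.] [ 0.61  -0.306  0.088]
insert0_tab 0.4 [346. 192.] [ 0.671 -0.005  0.088]
tomato0_mid 0.47 [382. 261.] [ 0.572 -0.302  0.04 ]
tomato0_mid 0.38 [256. 178.] [0.502 0.32  0.04 ]
cover_bar 0.82 [332. 243.] [ 0.448 -0.219  0.118]
cover_hinge 0.9 [386. 214.] [ 0.667 -0.21   0.118]
cover_hinge 0.46 [340. 180.] [0.673 0.033 0.118]
carton0 0.86 [348. 191.] [0.767 0.094 0.   ]
carton0 0.78 [338. 177.] [0.793 0.193 0.   ]
oil 0.83 [435. 295.] [ 0.63  -0.473  0.   ]
spice 0.5 [315. 177.] [0.723 0.246 0.   ]
spoon 0.79 [352. 323.] [ 0.374 -0.407  0.   ]
tin 0.95 [421. 315.] [ 0.544 -0.502  0.   ]
tin 0.39 [256. 176.] [0.54  0.392 0.   ]
```

```bash
python3 -c "
import cv2
a=cv2.imread('pics/top0.png');cv2.imwrite('pics/a.png',cv2.resize(a[100:330,120:480],(800,511),interpolation=2))
b=cv2.imread('pics/side0.png');cv2.imwrite('pics/b.png',cv2.resize(b[130:380,180:480],(720,600),interpolation=2))"
```

```text
(no output)
```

View pics/a.png

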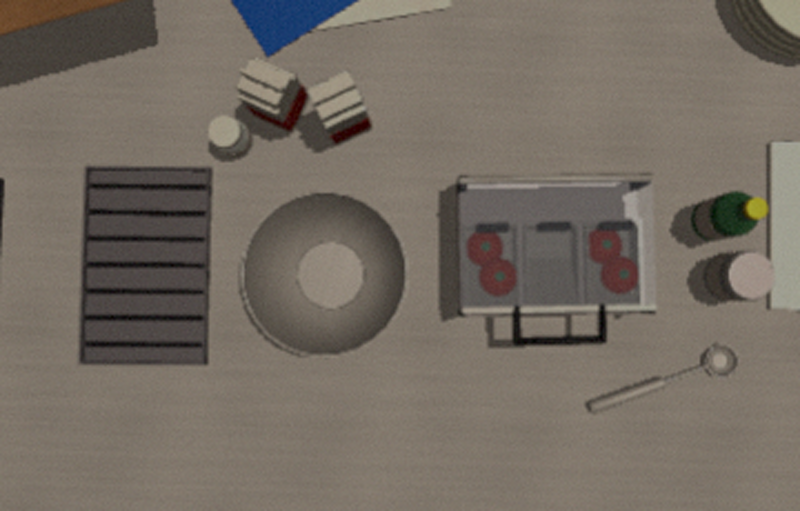

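View pics/b.png

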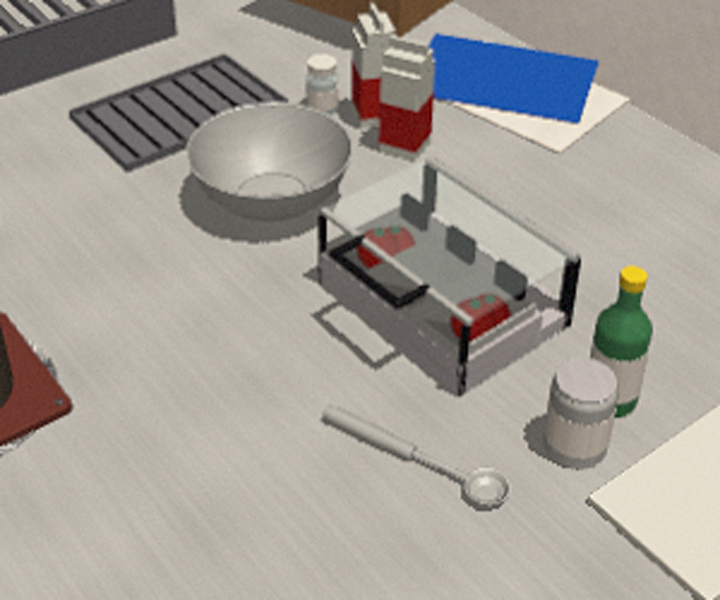

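Top: tray (left, crop ~145,265), bowl (325,275), rail (557,245) with three inserts, the two outer ones holding two tomatoes each, and the bar at crop (560,340). Next: measure the bar, bowl and tray.

```bash
python3 - <<'E'
from h import *
p,d=grab('top')
g=p.max(2).astype(int)
m=np.zeros_like(g,bool); m[236:262,345:400]=g[236:262,345:400]<45
v,u=np.nonzero(m); P=atz('top',np.c_[u,v],.118); print(len(u),u.min(),u.max(),v.min(),v.max())
for y0 in np.unique(v): print(y0,(v==y0).sum(),u[v==y0].min(),u[v==y0].max(),end='; ')
b=P[v>=v.max()-2]; print('\nbar',b.mean(0),b.min(0),b.max(0),'cloud z',np.median(cloud('top',d,m)[:,2]))
for c in('top','side'):
    if c=='side': p,d=grab('side')
    for n in('tray','bowl','rail','cover_bar'):
        for r in masks_of(c,n)[:1]:
            C=cloud(c,d,r['mask']); z=np.percentile(C[:,2],[2,50,98])
            T=C[C[:,2]>(-1 if n=='tray' else z[2]-.02)]
            rc=cv2.minAreaRect((T[:,:2]*1000).astype(np.float32))
            print(c,n,round(r['score'],2),r['box'],z.round(3),np.round(rc[0]),np.round(rc[1]),round(rc[2],1))
        
E
```

```text
178 351 392 238 254
238 3 352 391; 239 3 352 391; 240 3 352 391; 241 5 351 391; 242 5 351 391; 243 5 351 391; 244 5 351 391; 245 6 351 392; 246 5 351 391; 247 4 351 391; 248 5 351 391; 249 6 351 392; 250 5 351 391; 251 9 351 391; 252 41 351 391; 253 41 351 391; 254 27 351 377; 
bar [ 0.43869252 -0.21887517  0.118     ] [ 0.43384002 -0.28661932  0.118     ] [ 0.44300607 -0.16200957  0.118     ] cloud z 0.12286914922370973
top tray 0.87 [153.4, 174.6, 61.9, 90.5] [-0.001  0.005  0.018] [534. 392.] [304. 200.] 0.9
top bowl 0.58 [228.5, 185.5, 74.1, 73.7] [0.001 0.034 0.091] [524. 109.] [235. 232.] 1.6
top cover_bar 0.91 [328.1, 176.1, 88.8, 77.9] [0.115 0.121 0.126] [ 552. -221.] [240. 273.] 2.4
side tray 0.84 [208.9, 151.1, 88.5, 50.5] [-0.002  0.005  0.018] [541. 352.] [327. 326.] 0.7
side bowl 0.62 [258.4, 175.0, 65.3, 46.7] [0.003 0.05  0.09 ] [525. 107.] [241. 239.] 84.3
side rail 0.64 [310.7, 200.9, 110.0, 94.0] [0.004 0.119 0.124] [ 552. -221.] [243. 282.] 2.5
side cover_bar 0.7 [312.5, 195.4, 108.3, 72.0] [0.115 0.12  0.125] [ 551. -221.] [241. 281.] 2.3
```

```bash
cat >> h.py <<'E'
YAW=np.deg2rad(2.4); HINGE=np.array([.665,-.2162,.118])
def down(yaw,tilt=0):
    "tool y at yaw; tilt (deg): pour, tool z swings toward +y_tool"
    y=np.array([np.cos(yaw),np.sin(yaw),0]); z=np.array([0,0,-1.]); r=R.from_matrix(np.c_[np.cross(y,z),y,z])
    return r*R.from_rotvec([-np.deg2rad(tilt),0,0])
def row(pos,rot=None,s=None,p0=None,r0=None):
    s=s or read_state(); r0=r0 or toolrot(s); p0=s['ee_pos'] if p0 is None else p0; rot=rot or r0
    return np.degrees((r0.inv()*rot).as_rotvec()).round(1).tolist(), (100*r0.inv().apply(np.array(pos)-p0)).round(2).tolist()
def barpos(th):
    e=np.array([np.cos(YAW),np.sin(YAW),0]); return HINGE-.227*(np.cos(th)*e-np.sin(th)*np.array([0,0,1]))
E
python3 - <<'E'
from h import *
r=down(YAW); print(r.apply([0,0,1]),down(0,60).apply([0,0,1]))
print(barpos(0))
for q in [(.42,.42,.30),(.45,.1,.30),(*barpos(0)[:2],.22)]: print(row(q,r))
E
```

```text
[ 0.  0. -1.] [ 0.8660254  0.        -0.5      ]
[ 0.43819912 -0.22570577  0.118     ]
([-0.0, 0.0, 73.2], [-30.21, -11.36, -7.75])
([-0.0, 0.0, 73.2], [-41.09, -41.6, -7.75])
([-0.0, 0.0, 73.2], [-48.06, -73.44, 0.26])
```

Call:
step_arm([
  [[0, 0, 10], [-5, -2, -2], 1],
  [[0, 0, 20], [-10, -4, -4], 1],
  [[0, 0, 30], [-15, -6, -6], 1],
  [[0, 0, 40], [-20, -8, -7.75], 1],
  [[0, 0, 50], [-25, -10, -7.75], 1],
  [[0, 0, 60], [-30.2, -11.4, -7.75], 1],
  [[0, 0, 70], [-32, -16, -7.75], 1],
  [[0, 0, 73.2], [-34, -22, -7.75], 0.6],
  [[0, 0, 73.2], [-36.5, -28, -7.75], 0.3],
  [[0, 0, 73.2], [-39, -34, -7.75], 0.3],
  [[0, 0, 73.2], [-41, -40, -7.75], 0.3],
  [[0, 0, 73.2], [-42, -46, -7.75], 0.3],
], grip_force=20)

```text
time_s: 3.5
ee_pos: [0.4482, 0.0578, 0.3003]
tool_rot: [0.0, 0.692, 0.722, 0.0]
force: [0.6, -0.6, -0.2]
width: 0.0451
gripper_force: 0.0
```

```bash
python3 - <<'E'
from h import *
print(read_state()['joints'].round(2),read_state()['ee_pos'])
for z in (.2,.107): print(row((*barpos(0)[:2],z),down(YAW)))
E
```

```text
[-0.05 -0.25  1.85 -0.    1.54 -0.09] [0.44821311 0.05784941 0.30025968]
([0.1, 0.0, -0.0], [-28.29, -2.19, 10.03])
([0.1, 0.0, -0.0], [-28.28, -2.2, 19.33])
```

Call:
step_arm([
  [[0, 0, 0], [-6, -0.5, 2], 0.3],
  [[0, 0, 0], [-12, -1, 4], 0.3],
  [[0, 0, 0], [-18, -1.5, 6], 0.3],
  [[0, 0, 0], [-24, -2, 8], 0.3],
  [[0, 0, 0], [-28.3, -2.2, 12], 0.3],
  [[0, 0, 0], [-28.3, -2.2, 15], 0.3],
  [[0, 0, 0], [-28.3, -2.2, 17.5], 0.3],
  [[0, 0, 0], [-28.3, -2.2, 19.3], 0.3],
  [[0, 0, 0], [-28.3, -2.2, 19.3], 0.3],
  [[0, 0, 0], [-28.3, -2.2, 19.3], 0.0],
  [[0, 0, 0], [-28.3, -2.2, 19.3], 0.0],
  [[0, 0, 0], [-28.3, -2.2, 19.3], 0.0],
], grip_force=8)

```text
time_s: 5.0
ee_pos: [0.4404, -0.2242, 0.1087]
tool_rot: [0.003, 0.692, 0.722, 0.001]
force: [6.4, 0.4, -2.1]
width: 0.0117
gripper_force: 8.0
```

```bash
python3 - <<'E'
from h import *
s=read_state(); print(s['width'],s['gripper_force'],s['force'],s['ee_pos'])
for th in np.arange(.15,2.11,.15): print(round(th,2),row(s['ee_pos']+barpos(th)-barpos(0))[1])
E
```

```text
0.011680489620840348 8.000479862093925 [ 6.35295457  0.40925933 -2.11513758] [ 0.44040343 -0.22422141  0.10871583]
0.15 [-0.01, 0.27, -3.39]
0.3 [-0.01, 1.05, -6.7]
0.45 [-0.02, 2.32, -9.86]
0.6 [-0.02, 4.04, -12.79]
0.75 [-0.03, 6.18, -15.44]
0.9 [-0.03, 8.69, -17.73]
1.05 [-0.03, 11.52, -19.63]
1.2 [-0.03, 14.59, -21.08]
1.35 [-0.03, 17.85, -22.05]
1.5 [-0.03, 21.22, -22.52]
1.65 [-0.03, 24.62, -22.49]
1.8 [-0.03, 27.98, -21.95]
1.95 [-0.03, 31.22, -20.91]
2.1 [-0.02, 34.27, -19.4]
```

Call:
step_arm([
  [[0, 0, 0], [0, 0.4, -3.4], 0],
  [[0, 0, 0], [0, 1.2, -6.7], 0],
  [[0, 0, 0], [0, 2.5, -9.9], 0],
  [[0, 0, 0], [0, 4.2, -12.8], 0],
  [[0, 0, 0], [0, 6.4, -15.4], 0],
  [[0, 0, 0], [0, 8.9, -17.7], 0],
  [[0, 0, 0], [0, 11.7, -19.6], 0],
])

```text
time_s: 5.88
ee_pos: [0.5546, -0.2194, 0.3068]
tool_rot: [0.001, 0.692, 0.721, -0.001]
force: [-4.6, -1.1, 2.5]
width: 0.0114
gripper_force: 8.0
```

```bash
python3 - <<'E'
from h import *
s=read_state(); print(s['width'],s['gripper_force'],s['force'],s['ee_pos']-np.array([ 0.4404, -0.2242, 0.1087]))
E
```

```text
0.01137446320415071 8.007560670375824 [-4.5868595  -1.10063078  2.50177448] [0.11423506 0.00479326 0.19805039]
```

Call:
step_arm([
  [[0, 0, 0], [0, 3.1, -1.5], 0],
  [[0, 0, 0], [0, 6.3, -2.4], 0],
  [[0, 0, 0], [0, 9.7, -2.9], 0],
  [[0, 0, 0], [0, 13.1, -2.9], 0],
  [[0, 0, 0], [0, 16.4, -2.3], 0],
  [[0, 0, 0], [0, 19.6, -1.3], 0],
  [[0, 0, 0], [0, 21.6, -0.4], 0],
  [[0, 0, 0], [0, 21.6, -0.4], 0.35],
  [[0, 0, 0], [0, 21.6, -4], 0.4],
  [[0, 0, 0], [0, 18, -6], 0.4],
  [[0, 0, 0], [0, 12, -6], 0.4],
  [[0, 0, 0], [0, 6, -6], 0.4],
])

```text
time_s: 7.38
ee_pos: [0.6127, -0.2164, 0.3643]
tool_rot: [0.001, 0.692, 0.722, 0.0]
force: [0.3, -0.2, 0.2]
width: 0.0347
gripper_force: 0.0
```

Call:
step_arm([
  [[0, 0, 0], [6, -3, 0], 0.4],
  [[0, 0, 0], [12, -6, 0], 0.4],
  [[0, 0, 0], [18, -9, 0], 0.4],
  [[0, 0, 0], [24, -9, 0], 0.4],
  [[0, 0, 0], [24, -9, 0], 0.4],
])

```text
time_s: 8.0
ee_pos: [0.5136, 0.0227, 0.3648]
tool_rot: [0.001, 0.691, 0.723, 0.001]
force: [0.4, -0.0, 0.9]
width: 0.0351
gripper_force: 0.0
```

```bash
python3 - <<'E'
from h import *
for c in('top','side'):
    p,d=grab(c,c+'1.png')
    for n,z in [('insert0_tab',.088),('cover_bar',.215),('bowl',0)]:
        for r in tip_of(c,n)[:4]: print(c,n,round(r['score'],2),np.round(r['location']),atz(c,r['location'],z)[0].round(3))
a=cv2.imread('pics/top1.png')[100:330,120:480];b=cv2.imread('pics/side1.png')[150:380,200:560]
cv2.imwrite('pics/c.png',cv2.resize(np.vstack([a,b]),None,fx=1.3,fy=1.3,interpolation=2))
E
```

```text
top insert0_tab 0.75 [395. 199.] [ 0.61  -0.303  0.088]
top cover_bar 0.87 [372. 106.] [ 0.872 -0.205  0.215]
top bowl 0.62 [393. 218.] [ 0.552 -0.315  0.   ]
side insert0_tab 0.9 [391. 245.] [ 0.605 -0.305  0.088]
side cover_bar 0.73 [356. 261.] [ 0.385 -0.398  0.215]
side cover_bar 0.72 [435. 169.] [ 0.865 -0.217  0.215]
side bowl 0.61 [291. 214.] [0.512 0.101 0.   ]
```

View pics/c.png

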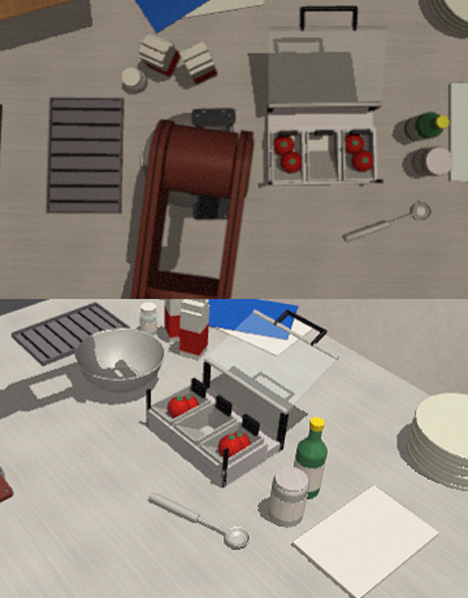

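Cover rests open (bar at top 372,106); tomatoes at both outer inserts; bowl unmoved. Refine the tab positions.

```bash
python3 - <<'E'
from h import *
c=np.array([.5455,-.2213]); Rz=np.array([[np.cos(YAW),-np.sin(YAW)],[np.sin(YAW),np.cos(YAW)]])
for cam in('side','top'):
    p,d=grab(cam)
    for y in(-.089,0,.089):
        t=c+Rz@[.0565,y]
        m=np.zeros(d.shape,bool); u,v=proj(cam,[*t,.09])[0]; k=12
        m[int(v)-k:int(v)+k,int(u)-k:int(u)+k]=1
        m&=(p.max(2)<45)
        C=cloud(cam,d,m); C=C[(C[:,2]>.072)&(C[:,2]<.112)&(np.hypot(*(C[:,:2]-t).T)<.04)]
        if len(C): 
            L=(C[:,:2]-c)@Rz
            print(cam,y,t.round(4),len(C),C.mean(0).round(4),'rail-frame min/max',L.min(0).round(4),L.max(0).round(4),C[:,2].max().round(3))
    # rail walls: outline
    r=[x for x in masks_of(cam,'rail')][:1]
    for x in r:
        C=cloud(cam,d,x['mask']); C=C[(C[:,2]>.045)&(C[:,2]<.06)]; L=(C[:,:2]-c)@Rz; L=L[(np.abs(L[:,0])<.09)]; print('rail',x['score'],np.percentile(L,[.5,99.5],axis=0).round(4))
s=read_state();print(s['joints'])
E
```

```text
side -0.089 [ 0.6057 -0.3079] 132 [ 0.6005 -0.313   0.0925] rail-frame min/max [ 0.0437 -0.1161] [ 0.0633 -0.0684] 0.109
side 0 [ 0.602  -0.2189] 121 [ 0.5967 -0.2245  0.0923] rail-frame min/max [ 0.0457 -0.0283] [0.0621 0.0216] 0.108
side 0.089 [ 0.5982 -0.13  ] 110 [ 0.5929 -0.1367  0.0915] rail-frame min/max [0.0429 0.0615] [0.0596 0.1094] 0.108
rail 0.73 [[-0.0757 -0.1395]
 [ 0.067   0.1332]]
top -0.089 [ 0.6057 -0.3079] 39 [ 0.6008 -0.3033  0.1021] rail-frame min/max [ 0.0481 -0.1092] [ 0.0573 -0.0644] 0.11
top 0 [ 0.602  -0.2189] 40 [ 0.5982 -0.2152  0.1031] rail-frame min/max [ 0.049  -0.0204] [0.0564 0.025 ] 0.108
top 0.089 [ 0.5982 -0.13  ] 38 [ 0.5931 -0.1278  0.1032] rail-frame min/max [0.0478 0.0679] [0.0569 0.1131] 0.111
rail 0.61 [[-0.0598  0.0533]
 [ 0.0513  0.1307]]
[-1.16250521e-01 -9.84951511e-02  1.60156620e+00 -4.49938580e-05
  1.63894806e+00 -1.56648621e-01]
```

```bash
cat >> h.py <<'E'
C0=np.array([.5435,-.2205]); RZ=np.array([[np.cos(YAW),-np.sin(YAW)],[np.sin(YAW),np.cos(YAW)]])
def tab(y): return C0+RZ@[.0565,y]
E
python3 - <<'E'
from h import *
print(tab(.089))
for z in(.17,.075): print(row((*tab(.089),z),down(YAW)))
E
```

```text
[ 0.59622351 -0.12921209]
([-0.0, -0.0, -0.1], [-15.13, 7.52, 19.28])
([-0.0, -0.0, -0.1], [-15.13, 7.52, 28.78])
```

Call:
step_arm([
  [[0, 0, 0], [-5, 2.5, 3], 0.5],
  [[0, 0, 0], [-10, 5, 7], 0.5],
  [[0, 0, 0], [-15.1, 7.5, 12], 0.5],
  [[0, 0, 0], [-15.1, 7.5, 17], 0.5],
  [[0, 0, 0], [-15.1, 7.5, 21], 0.5],
  [[0, 0, 0], [-15.1, 7.5, 24], 0.5],
  [[0, 0, 0], [-15.1, 7.5, 26.5], 0.5],
  [[0, 0, 0], [-15.1, 7.5, 28.7], 0.5],
  [[0, 0, 0], [-15.1, 7.5, 28.7], 0.5],
])

```text
time_s: 9.72
ee_pos: [0.5943, -0.1278, 0.0737]
tool_rot: [-0.002, 0.692, 0.722, -0.001]
force: [-0.3, -0.1, 0.4]
width: 0.0432
gripper_force: 0.0
```

Call:
step_arm([
  [[0, 0, 0], [0, 0, 0], 0],
  [[0, 0, 0], [0, 0, 0], 0],
  [[0, 0, 0], [0, 0, 0], 0],
  [[0, 0, 0], [0, 0, 0], 0],
], grip_force=6)

```text
time_s: 10.22
ee_pos: [0.5967, -0.1283, 0.0768]
tool_rot: [0.001, 0.692, 0.722, 0.0]
force: [-1.0, 0.5, 1.1]
width: 0.0119
gripper_force: 6.0
```

Call:
step_arm([
  [[0, 0, 0], [0, 0, 0], 0],
  [[0, 0, 0], [0, 0, 0], 0],
  [[0, 0, 0], [0, 0, -1.5], 0],
  [[0, 0, 0], [0, 0, -3], 0],
  [[0, 0, 0], [0, 0, -5], 0],
  [[0, 0, 0], [0, 0, -7.5], 0],
  [[0, 0, 0], [0, 0, -10], 0],
  [[0, 0, 0], [0, 0, -13], 0],
  [[0, 0, 0], [0, 0, -16], 0],
  [[0, 0, 0], [0, 0, -19], 0],
  [[0, 0, 0], [0, 0, -20], 0],
  [[0, 0, 0], [0, 0, -20], 0],
], grip_force=50)

```text
time_s: 11.72
ee_pos: [0.5958, -0.1283, 0.2765]
tool_rot: [0.0, 0.692, 0.722, -0.0]
force: [1.2, 0.9, -4.4]
width: 0.0114
gripper_force: 50.0
```

```bash
python3 - <<'E'
from h import *
s=read_state(); print(s['force'],s['wrist_torque'],s['joints'])
for c in('top','side'):
    p,d=grab(c,c+'2.png')
    for r in masks_of(c,'bowl')[:1]:
        C=cloud(c,d,r['mask']); T=C[C[:,2]>.08]
        ctr,rad=cv2.minEnclosingCircle((T[:,:2]*1000).astype(np.float32)); print(c,r['score'],r['box'],ctr,rad, len(T))
cv2.imwrite('pics/d.png',cv2.resize(cv2.imread('pics/side2.png')[120:350,200:520],None,fx=1.8,fy=1.8))
E
```

```text
[ 1.21687286  0.90427503 -4.35380359] [-0.06214504 -0.19249319  0.02101934] [-3.41167834e-01  1.53812611e-01  1.50185551e+00 -2.98332264e-04
  1.48576328e+00 -3.82441542e-01]
top 0.71 [229.6, 185.6, 70.8, 72.0] (523.8933715820312, 109.26725769042969) 119.58403778076172 553
side 0.8 [259.5, 171.6, 63.7, 50.6] (523.907470703125, 108.1270523071289) 123.59040069580078 347
```

View pics/d.png

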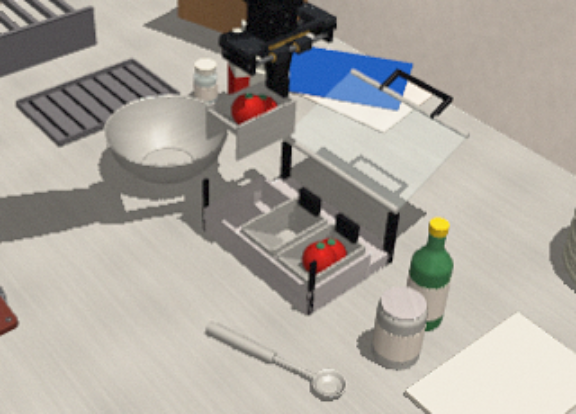

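```bash
cat >> h.py <<'E'
def pour(rad,beta,tabz,t,off=.0115):
    T=np.radians(t); e=np.array([np.cos(beta),np.sin(beta),0]); z=np.array([0,0,1.])
    return rad*e+tabz*z+off*(np.sin(T)*e-np.cos(T)*z), down(beta,t)
E
python3 - <<'E'
from h import *
b=np.arctan2(.1085,.524); s=read_state()
p,r=pour(.63,b,.27,0); print(p,row(p,r,s))
for t in(30,40,50,60,65): q,rr=pour(.63,b,.27,t); print(t,row(q,rr,s,p0=p,r0=r))
E
```

```text
[0.61691392 0.12773886 0.2585    ] ([-0.2, -0.1, -9.3], [25.45, 3.24, 1.58])
30 ([-30.0, 0.0, 0.0], [-0.0, 0.58, -0.15])
40 ([-40.0, -0.0, -0.0], [-0.0, 0.74, -0.27])
50 ([-50.0, -0.0, -0.0], [0.0, 0.88, -0.41])
60 ([-60.0, 0.0, 0.0], [0.0, 1.0, -0.58])
65 ([-65.0, 0.0, 0.0], [0.0, 1.04, -0.66])
```

Call:
step_arm([
  [[0, 0, -1], [2, 0.3, 0], 0],
  [[0, 0, -2], [5, 0.6, 0], 0],
  [[0, 0, -3.5], [8.5, 1, 0], 0],
  [[0, 0, -5], [12, 1.5, 0], 0],
  [[0, 0, -6.5], [15.5, 2, 0.4], 0],
  [[0, 0, -8], [19, 2.4, 0.8], 0],
  [[0, 0, -9], [22, 2.8, 1.2], 0],
  [[0, 0, -9.3], [24, 3.1, 1.5], 0],
  [[0, 0, -9.3], [25.4, 3.2, 1.6], 0],
  [[0, 0, -9.3], [25.4, 3.2, 1.6], 0],
  [[0, 0, -9.3], [25.4, 3.2, 1.6], 0],
])

```text
time_s: 13.3
ee_pos: [0.6177, 0.1261, 0.2602]
tool_rot: [0.0, 0.632, 0.775, -0.0]
force: [-0.3, -0.2, -3.3]
width: 0.0118
gripper_force: 50.0
```

```bash
python3 - <<'E'
from h import *
print(read_state()['joints'].round(2))
for c in('top','side'):
    p,d=grab(c)
    for r in masks_of(c,'bowl')[:1]:
        C=cloud(c,d,r['mask']); T=C[C[:,2]>.08]
        if len(T): print(c,r['score'],r['box'],cv2.minEnclosingCircle((T[:,:2]*1000).astype(np.float32)))
E
```

```text
[ 0.08  0.21  1.47 -0.    1.46 -0.13]
top 0.77 [227.8, 190.4, 76.9, 68.8] ((523.5997314453125, 108.33129119873047), 118.115478515625)
side 0.67 [256.5, 176.6, 70.2, 45.5] ((524.3785400390625, 106.72901153564453), 124.06999969482422)
```

Call:
step_arm([
  [[-6, 0, 0], [0, 0.1, 0], 0],
  [[-13, 0, 0], [0, 0.25, 0], 0],
  [[-20, 0, 0], [0, 0.4, -0.1], 0],
  [[-26, 0, 0], [0, 0.5, -0.1], 0],
  [[-32, 0, 0], [0, 0.6, -0.2], 0],
  [[-37, 0, 0], [0, 0.7, -0.25], 0],
  [[-42, 0, 0], [0, 0.75, -0.3], 0],
  [[-47, 0, 0], [0, 0.85, -0.35], 0],
  [[-52, 0, 0], [0, 0.9, -0.45], 0],
  [[-57, 0, 0], [0, 0.95, -0.5], 0],
  [[-62, 0, 0], [0, 1, -0.6], 0],
  [[-65, 0, 0], [0, 1, -0.65], 0],
])

```text
time_s: 15.0
ee_pos: [0.6272, 0.1338, 0.2672]
tool_rot: [0.324, 0.536, 0.665, 0.407]
force: [-1.2, 0.7, -1.2]
width: 0.0116
gripper_force: 50.0
```

Call:
step_arm([
  [[0, 0, 0], [0, 0, 0], 0],
  [[0, 0, 0], [0, 0, 0], 0],
  [[0, 0, 0], [0, 0, 0], 0],
  [[0, 0, 0], [0, 0, 0], 0],
])

```text
time_s: 15.5
ee_pos: [0.6278, 0.1342, 0.2676]
tool_rot: [0.324, 0.536, 0.665, 0.407]
force: [-0.1, 0.0, -1.9]
width: 0.0118
gripper_force: 50.0
```

```bash
python3 - <<'E'
from h import *
s=read_state();print(s['joints'].round(2),np.degrees(np.arccos(-toolrot(s).apply([0,0,1])[2])),s['force'])
p,d=grab('side','side3.png'); q,d=grab('top','top3.png')
cv2.imwrite('pics/e.png',np.vstack([cv2.resize(x[90:290,150:470,::-1],None,fx=1.5,fy=1.5) for x in(p,q)]))
E
```

```text
[-0.03 -0.38  2.36  1.25  0.24 -1.36] 62.681444632826754 [-0.12463719  0.04850239 -1.88404214]
```

View pics/e.png

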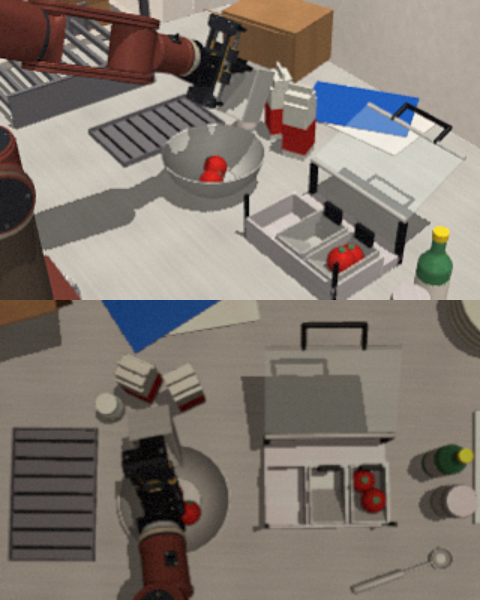

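Both tomatoes fell into the bowl (side crop ~215,170). Now upright and to the tray.

```bash
python3 - <<'E'
from h import *
s=read_state(); b=np.arctan2(.1085,.524)
p,r=pour(.63,b,.27,0); p=p+[0,0,.03]
for t in(40,20,0):
  q,rr=pour(.63,b,.27+.03*(1-t/65),t); print(t,row(q,rr,s))
for q in[(.62,.30,.27),(.628,.4475,.25),(.628,.4475,.079)]: print(row(q,down(np.pi/2),s,p0=p,r0=r))
E
```

```text
40 ([22.7, -0.8, 0.2], [-0.41, 0.28, -0.65])
20 ([42.7, -0.8, 0.4], [-0.4, 0.76, -1.29])
0 ([62.7, -0.7, 0.5], [-0.39, 1.34, -2.03])
([0.0, 0.0, -78.3], [16.81, 3.79, 1.85])
([0.0, 0.0, -78.3], [31.09, 7.57, 3.85])
([0.0, 0.0, -78.3], [31.09, 7.57, 20.95])
```

Call:
step_arm([
  [[10, 0, 0], [-0.4, 0.1, -0.3], 0],
  [[20, 0, 0], [-0.4, 0.3, -0.6], 0],
  [[30, 0, 0], [-0.4, 0.5, -0.9], 0],
  [[40, 0, 0], [-0.4, 0.7, -1.2], 0],
  [[50, 0, 0], [-0.4, 1, -1.6], 0],
  [[60, 0, 0], [-0.4, 1.3, -2], 0],
  [[62.7, -0.7, 0.5], [-0.4, 1.3, -2], 0],
  [[62.7, -0.7, 0.5], [-0.4, 1.3, -2], 0],
  [[62.7, -0.7, 0.5], [-0.4, 1.3, -2], 0],
])

```text
time_s: 16.73
ee_pos: [0.618, 0.1278, 0.2866]
tool_rot: [-0.001, 0.631, 0.776, -0.0]
force: [-1.0, -0.7, -2.5]
width: 0.0117
gripper_force: 50.0
```

```bash
python3 - <<'E'
from h import *
s=read_state();print(s['joints'].round(2),np.degrees(np.arccos(-toolrot(s).apply([0,0,1])[2])))
for q in[(.62,.30,.27),(.628,.4475,.25),(.628,.4475,.079)]: print(row(q,down(np.pi/2),s))
E
```

```text
[ 0.08  0.2   1.43  0.    1.51 -0.13] 0.08386135536349275
([-0.1, -0.1, -78.3], [16.82, 3.7, 1.67])
([-0.1, -0.1, -78.3], [31.1, 7.48, 3.67])
([-0.1, -0.1, -78.3], [31.09, 7.5, 20.77])
```

Call:
step_arm([
  [[0, 0, -8], [2.5, 0.6, 0], 0],
  [[0, 0, -17], [6, 1.5, 0], 0],
  [[0, 0, -26], [10, 2.4, 0], 0],
  [[0, 0, -35], [14, 3.4, 0], 0],
  [[0, 0, -44], [18, 4.4, 0], 0],
  [[0, 0, -53], [22, 5.4, 0], 0],
  [[0, 0, -62], [25.5, 6.2, 1], 0],
  [[0, 0, -70], [28.5, 6.9, 2], 0],
  [[0, 0, -78.3], [31.1, 7.5, 3.5], 0],
  [[0, 0, -78.3], [31.1, 7.5, 8], 0],
  [[0, 0, -78.3], [31.1, 7.5, 12], 0],
  [[0, 0, -78.3], [31.1, 7.5, 15], 0],
])

```text
time_s: 18.23
ee_pos: [0.6259, 0.4469, 0.1359]
tool_rot: [-0.001, -0.0, 1.0, 0.0]
force: [0.3, -0.0, -2.4]
width: 0.0114
gripper_force: 50.0
```

```bash
python3 - <<'E'
from h import *
s=read_state();print(s['joints'].round(2),row((.628,.4475,.079),down(np.pi/2),s))
p,d=grab('side','side4.png'); q,d=grab('top','top4.png')
cv2.imwrite('pics/f.png',np.vstack([cv2.resize(x[120:280,120:360,::-1],None,fx=1.8,fy=1.8) for x in(p,q)]))
E
```

```text
[ 0.52  0.63  1.16  0.    1.36 -1.05] ([0.0, -0.1, 0.0], [-0.21, 0.06, 5.69])
```

View pics/f.png

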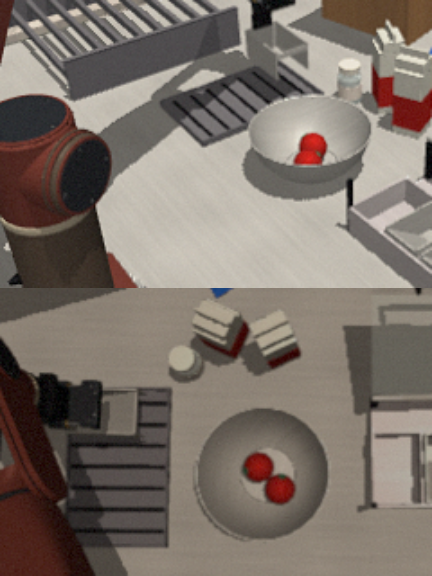

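Two tomatoes in the bowl (top crop ~260,466 and 280,489); insert hovers over the far tray slot. Lower and release.

Call:
step_arm([
  [[0, 0, 0], [0, 0, 2], 0],
  [[0, 0, 0], [0, 0, 4], 0],
  [[0, 0, 0], [0, 0, 5], 0],
  [[0, 0, 0], [0, 0, 5.5], 0],
  [[0, 0, 0], [0, 0, 5.8], 0],
  [[0, 0, 0], [0, 0, 5.8], 0],
  [[0, 0, 0], [0, 0, 5.8], 0.4],
  [[0, 0, 0], [0, 0, 5.8], 0.4],
  [[0, 0, 0], [0, 0, 5.8], 0.4],
  [[0, 0, 0], [0, 0, 2.5], 0.4],
  [[0, 0, 0], [0, 0, -2], 0.4],
  [[0, 0, 0], [0, 0, -8], 0.4],
])

```text
time_s: 19.82
ee_pos: [0.6262, 0.4468, 0.2173]
tool_rot: [-0.002, -0.0, 1.0, -0.001]
force: [1.0, 0.5, -0.3]
width: 0.0344
gripper_force: 0.0
```

```bash
python3 - <<'E'
from h import *
s=read_state();print(s['joints'].round(2),s['ee_pos'])
print(tab(-.089))
for q in [(.6,.2,.30),(*tab(-.089),.30),(*tab(-.089),.075)]: print(row(q,down(YAW),s))
E
```

```text
[ 0.52  0.58  1.07  0.    1.49 -1.05] [0.62616283 0.44680809 0.21729843]
[ 0.60367737 -0.30705596]
([-0.2, -0.1, 87.6], [2.65, -24.69, -8.23])
([-0.2, -0.1, 87.6], [2.3, -75.4, -8.16])
([-0.2, -0.1, 87.6], [2.21, -75.37, 14.34])
```

Call:
step_arm([
  [[0, 0, 9], [0.3, -4, -4], 0.5],
  [[0, 0, 18], [0.6, -10, -8.2], 0.5],
  [[0, 0, 27], [1, -16, -8.2], 0.5],
  [[0, 0, 36], [1, -22, -8.2], 0.5],
  [[0, 0, 45], [1.3, -28, -8.2], 0.5],
  [[0, 0, 54], [1.5, -34, -8.2], 0.5],
  [[0, 0, 63], [1.7, -40, -8.2], 0.5],
  [[0, 0, 72], [1.9, -46, -8.2], 0.5],
  [[0, 0, 80], [2, -52, -8.2], 0.5],
  [[0, 0, 87.6], [2.1, -58, -8.2], 0.5],
  [[0, 0, 87.6], [2.2, -64, -8.2], 0.5],
  [[0, 0, 87.6], [2.3, -70, -8.2], 0.5],
])

```text
time_s: 21.32
ee_pos: [0.6042, -0.2546, 0.3003]
tool_rot: [0.0, 0.692, 0.722, 0.0]
force: [1.1, 0.5, -0.1]
width: 0.0436
gripper_force: 0.0
```

```bash
python3 - <<'E'
from h import *
s=read_state()
for q in [(*tab(-.089),.30),(*tab(-.089),.076)]: print(row(q,down(YAW),s))
p,d=grab('top','top5.png')
r=masks_of('top','insert0_mid')
for x in r[:3]:
    C=cloud('top',d,x['mask']); T=C[(C[:,2]>.055)&(C[:,2]<.08)]
    print(x['score'],x['box'],cv2.minAreaRect((T[:,:2]*1000).astype(np.float32)) if len(T) else None, np.percentile(C[:,2],[5,50,99]))
for x in masks_of('top','bowl')[:1]:
    C=cloud('top',d,x['mask']); T=C[C[:,2]>.08]; print('bowl',cv2.minEnclosingCircle((T[:,:2]*1000).astype(np.float32)))
cv2.imwrite('pics/g.png',cv2.resize(p[120:280,120:480,::-1],None,fx=2,fy=2))
E
```

```text
([0.0, 0.0, 0.0], [-5.24, -0.27, 0.03])
([0.0, 0.0, 0.0], [-5.24, -0.28, 22.43])
0.81 [383.8, 220.6, 28.1, 18.3] ((502.3057556152344, -300.8318786621094), (98.90386199951172, 51.952816009521484), 59.06134033203125) [0.02412917 0.0589196  0.07591532]
bowl ((523.7335815429688, 108.55522155761719), 119.077880859375)
```

View pics/g.png

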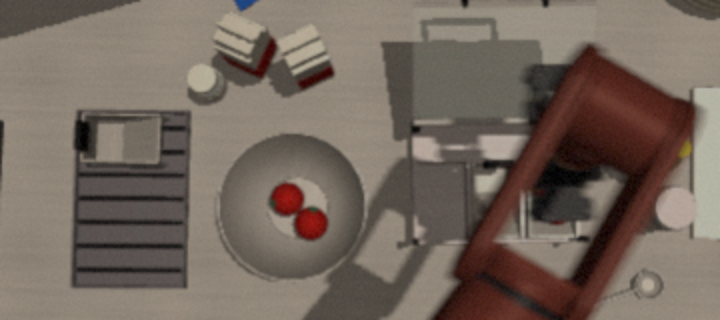

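First insert stands in the tray's far slot (crop 120,138), a bit close to the far rim; check its level by depth while I continue.

Call:
step_arm([
  [[0, 0, 0], [-5.2, -0.3, 5], 0.5],
  [[0, 0, 0], [-5.2, -0.3, 11], 0.5],
  [[0, 0, 0], [-5.2, -0.3, 15], 0.5],
  [[0, 0, 0], [-5.2, -0.3, 18], 0.5],
  [[0, 0, 0], [-5.2, -0.3, 20.5], 0.5],
  [[0, 0, 0], [-5.2, -0.3, 22.4], 0.5],
  [[0, 0, 0], [-5.2, -0.3, 22.4], 0.5],
])

```text
time_s: 22.35
ee_pos: [0.6026, -0.3031, 0.074]
tool_rot: [-0.002, 0.692, 0.722, -0.0]
force: [0.3, -1.0, -0.3]
width: 0.0433
gripper_force: 0.0
```

Call:
step_arm([
  [[0, 0, 0], [0, 0, 0], 0],
  [[0, 0, 0], [0, 0, 0], 0],
  [[0, 0, 0], [0, 0, 0], 0],
  [[0, 0, 0], [0, 0, 0], 0],
], grip_force=6)

```text
time_s: 22.85
ee_pos: [0.604, -0.3049, 0.0764]
tool_rot: [0.0, 0.692, 0.722, 0.0]
force: [-1.7, -0.2, 0.8]
width: 0.0119
gripper_force: 6.0
```

```bash
cat > tr.py <<'E'
from h import *
for cam in('top','side'):
    p,d=grab(cam); A=cloud(cam,d,np.ones(d.shape,bool))
    A=A[(A[:,0]>.36)&(A[:,0]<.72)&(A[:,1]>.27)&(A[:,1]<.52)]
    T=A[(A[:,2]>.012)&(A[:,2]<.022)]; print(cam,'tray rim',np.percentile(T[:,:2],[1,99],axis=0).round(3).tolist())
    I=A[(A[:,2]>.06)&(A[:,2]<.08)]; print(' insert rim',np.percentile(I,[1,99],axis=0).round(3).tolist())
    X=np.c_[I[:,:2]-I[:,:2].mean(0),np.ones(len(I))]; print(' plane',np.linalg.lstsq(X,I[:,2],rcond=None)[0].round(3))
E
python3 tr.py
```

```text
top tray rim [[0.382, 0.291], [0.681, 0.485]]
 insert rim [[0.587, 0.327, 0.06], [0.667, 0.455, 0.077]]
 plane [-0.007  0.049  0.067]
side tray rim [[0.381, 0.284], [0.683, 0.487]]
 insert rim [[0.585, 0.322, 0.06], [0.669, 0.453, 0.079]]
 plane [0.001 0.028 0.067]
```

Call:
step_arm([
  [[0, 0, 0], [0, 0, 0], 0],
  [[0, 0, 0], [0, 0, 0], 0],
  [[0, 0, 0], [0, 0, -1.5], 0],
  [[0, 0, 0], [0, 0, -3], 0],
  [[0, 0, 0], [0, 0, -5], 0],
  [[0, 0, 0], [0, 0, -7.5], 0],
  [[0, 0, 0], [0, 0, -10], 0],
  [[0, 0, 0], [0, 0, -13], 0],
  [[0, 0, 0], [0, 0, -16], 0],
  [[0, 0, 0], [0, 0, -19], 0],
  [[0, 0, 0], [0, 0, -20], 0],
  [[0, 0, 0], [0, 0, -20], 0],
], grip_force=50)

```text
time_s: 24.45
ee_pos: [0.6032, -0.3049, 0.2759]
tool_rot: [-0.0, 0.692, 0.722, -0.0]
force: [-0.3, -0.4, -5.7]
width: 0.0116
gripper_force: 50.0
```

```bash
python3 - <<'E'
from h import *
b=np.arctan2(.1085,.524); s=read_state()
p,r=pour(.63,b,.275,0); print(p,row(p,r,s),s['force'])
g,d=grab('side')
for x in masks_of('side','bowl')[:1]:
    C=cloud('side',d,x['mask']); T=C[C[:,2]>.08]; print('bowl',cv2.minEnclosingCircle((T[:,:2]*1000).astype(np.float32)))
E
```

```text
[0.61691392 0.12773886 0.2635    ] ([-0.1, -0.0, -9.3], [43.17, 3.19, 1.24]) [-0.30505884 -0.41748433 -5.68567026]
bowl ((523.9788208007812, 105.96434020996094), 125.36613464355469)
```

Call:
step_arm([
  [[0, 0, 0], [2, 0.1, 0], 0],
  [[0, 0, -1], [5.5, 0.4, 0], 0],
  [[0, 0, -2], [10, 0.8, 0], 0],
  [[0, 0, -3.5], [15, 1.2, 0], 0],
  [[0, 0, -5], [20, 1.6, 0], 0],
  [[0, 0, -6.5], [25, 2, 0], 0],
  [[0, 0, -7.5], [30, 2.4, 0.4], 0],
  [[0, 0, -8.5], [35, 2.7, 0.8], 0],
  [[0, 0, -9], [39, 3, 1.2], 0],
  [[0, 0, -9.3], [41.8, 3.2, 1.2], 0],
  [[0, 0, -9.3], [43.2, 3.2, 1.2], 0],
  [[0, 0, -9.3], [43.2, 3.2, 1.2], 0],
])

```text
time_s: 26.05
ee_pos: [0.6167, 0.1291, 0.2632]
tool_rot: [-0.001, 0.631, 0.776, -0.001]
force: [0.6, -1.3, -4.8]
width: 0.0115
gripper_force: 50.0
```

```bash
python3 - <<'E'
from h import *
s=read_state(); print(s['force'],s['ee_pos'])
for c in('top','side'):
    p,d=grab(c)
    for r in masks_of(c,'bowl')[:1]:
        C=cloud(c,d,r['mask']); T=C[C[:,2]>.08]
        if len(T): print(c,r['score'],r['box'],cv2.minEnclosingCircle((T[:,:2]*1000).astype(np.float32)))
E
```

```text
[ 0.55459853 -1.30713429 -4.81234549] [0.61667486 0.12911246 0.26321814]
top 0.7 [228.5, 187.7, 74.1, 71.5] ((523.1885986328125, 108.3389663696289), 118.44207000732422)
side 0.71 [255.7, 173.0, 69.0, 49.6] ((518.875732421875, 110.10121154785156), 125.09410858154297)
```

Bowl still in place. Pour.

Call:
step_arm([
  [[-6, 0, 0], [0, 0.1, 0], 0],
  [[-13, 0, 0], [0, 0.25, 0], 0],
  [[-20, 0, 0], [0, 0.4, -0.1], 0],
  [[-26, 0, 0], [0, 0.5, -0.1], 0],
  [[-32, 0, 0], [0, 0.6, -0.2], 0],
  [[-37, 0, 0], [0, 0.7, -0.25], 0],
  [[-42, 0, 0], [0, 0.75, -0.3], 0],
  [[-47, 0, 0], [0, 0.85, -0.35], 0],
  [[-52, 0, 0], [0, 0.9, -0.45], 0],
  [[-57, 0, 0], [0, 0.95, -0.5], 0],
  [[-62, 0, 0], [0, 1, -0.6], 0],
  [[-63, 0, 0], [0, 1, -0.65], 0],
])

```text
time_s: 27.75
ee_pos: [0.6269, 0.1293, 0.2704]
tool_rot: [0.33, 0.539, 0.661, 0.405]
force: [-0.1, 1.0, -2.8]
width: 0.0122
gripper_force: 50.0
```

Call:
step_arm([
  [[0, 0, 0], [0, 0, 0], 0],
  [[0, 0, 0], [0, 0, 0], 0],
  [[0, 0, 0], [0, 0, 0], 0],
  [[0, 0, 0], [0, 0, 0], 0],
])

```text
time_s: 28.25
ee_pos: [0.6274, 0.1304, 0.2709]
tool_rot: [0.329, 0.538, 0.662, 0.405]
force: [0.6, -0.1, -2.7]
width: 0.0116
gripper_force: 50.0
```

```bash
python3 - <<'E'
from h import *
s=read_state();print(s['joints'].round(2),np.degrees(np.arccos(-toolrot(s).apply([0,0,1])[2])),s['force'])
b=np.arctan2(.1085,.524)
print(row(pour(.63,b,.30,0)[0],down(b),s))
p,d=grab('side','side6.png'); q,d=grab('top','top6.png')
cv2.imwrite('pics/i.png',np.vstack([cv2.resize(x[90:290,150:470,::-1],None,fx=1.5,fy=1.5) for x in(p,q)]))
E
```

```text
[-0.03 -0.39  2.37  1.23  0.22 -1.33] 62.93575103927019 [ 0.64100467 -0.05714235 -2.66803706]
([62.9, -0.0, 0.0], [-0.05, 1.08, -1.77])
```

View pics/i.png

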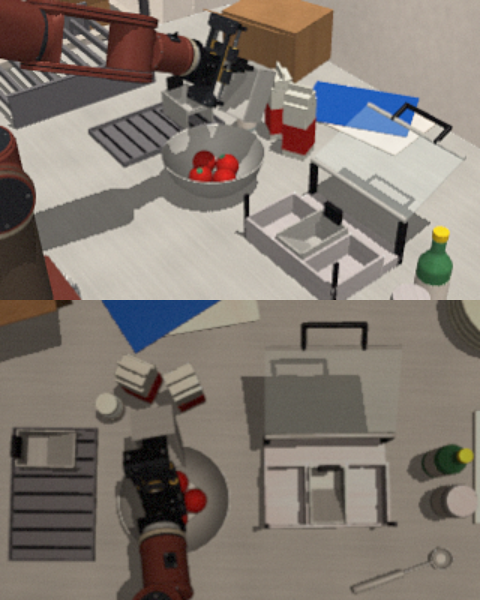

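All four seem to be in the bowl (side crop ~205-230,165). Upright again.

Call:
step_arm([
  [[10, 0, 0], [0, 0.1, -0.3], 0],
  [[20, 0, 0], [0, 0.3, -0.6], 0],
  [[30, 0, 0], [0, 0.5, -0.9], 0],
  [[40, 0, 0], [0, 0.7, -1.2], 0],
  [[50, 0, 0], [0, 0.9, -1.5], 0],
  [[60, 0, 0], [0, 1.1, -1.8], 0],
  [[62.9, 0, 0], [0, 1.1, -1.8], 0],
  [[62.9, 0, 0], [0, 1.1, -1.8], 0],
  [[62.9, 0, 0], [0, 1.1, -1.8], 0],
])

```text
time_s: 29.48
ee_pos: [0.6175, 0.1284, 0.2872]
tool_rot: [-0.0, 0.631, 0.776, 0.0]
force: [-1.2, -0.7, -3.0]
width: 0.0116
gripper_force: 50.0
```

```bash
python3 - <<'E'
from h import *
s=read_state();print(s['joints'].round(2),np.degrees(np.arccos(-toolrot(s).apply([0,0,1])[2])))
for q in[(.532,.4475,.28),(.532,.4475,.14),(.532,.4475,.079)]: print(row(q,down(np.pi/2),s))
E
```

```text
[ 0.08  0.2   1.43  0.    1.51 -0.13] 0.03669813701632772
([0.0, -0.0, -78.3], [32.98, -1.89, 0.74])
([0.0, -0.0, -78.3], [32.97, -1.88, 14.74])
([0.0, -0.0, -78.3], [32.97, -1.88, 20.84])
```

Call:
step_arm([
  [[0, 0, -8], [2.5, -0.1, 0], 0],
  [[0, 0, -17], [6, -0.3, 0], 0],
  [[0, 0, -26], [10, -0.6, 0], 0],
  [[0, 0, -35], [14.5, -0.8, 0], 0],
  [[0, 0, -44], [19, -1.1, 0], 0],
  [[0, 0, -53], [23.5, -1.4, 0], 0],
  [[0, 0, -62], [27.5, -1.6, 0], 0],
  [[0, 0, -70], [30.5, -1.8, 0], 0],
  [[0, 0, -78.3], [33, -1.9, 2], 0],
  [[0, 0, -78.3], [33, -1.9, 6], 0],
  [[0, 0, -78.3], [33, -1.9, 11], 0],
  [[0, 0, -78.3], [33, -1.9, 14.5], 0],
])

```text
time_s: 30.98
ee_pos: [0.5293, 0.4468, 0.1413]
tool_rot: [-0.0, -0.0, 1.0, 0.0]
force: [0.1, 0.6, -4.0]
width: 0.0116
gripper_force: 50.0
```

```bash
python3 - <<'E'
from h import *
s=read_state();print(row((.532,.4475,.078),down(np.pi/2),s))
E
```

```text
([0.0, -0.0, 0.0], [-0.27, 0.06, 6.33])
```

Call:
step_arm([
  [[0, 0, 0], [0, 0, 2], 0],
  [[0, 0, 0], [0, 0, 4], 0],
  [[0, 0, 0], [0, 0, 5.3], 0],
  [[0, 0, 0], [0, 0, 6], 0],
  [[0, 0, 0], [0, 0, 6.3], 0],
  [[0, 0, 0], [0, 0, 6.3], 0],
  [[0, 0, 0], [0, 0, 6.3], 0.4],
  [[0, 0, 0], [0, 0, 6.3], 0.4],
  [[0, 0, 0], [0, 0, 6.3], 0.4],
  [[0, 0, 0], [0, 0, 3], 0.4],
  [[0, 0, 0], [0, 0, -2], 0.4],
  [[0, 0, 0], [0, 0, -8], 0.4],
])

```text
time_s: 32.48
ee_pos: [0.5299, 0.4469, 0.2238]
tool_rot: [-0.001, -0.0, 1.0, -0.0]
force: [1.2, 0.9, 0.1]
width: 0.0343
gripper_force: 0.0
```

```bash
python3 - <<'E'
from h import *
s=read_state(); print(s['ee_pos'],tab(0))
for q in [(*tab(0),.30),(*tab(0),.16),(*tab(0),.076)]: print(row(q,down(YAW),s))
E
```

```text
[0.52991264 0.44694261 0.22380163] [ 0.59995044 -0.21813403]
([-0.1, -0.1, 87.6], [-6.95, -66.52, -7.59])
([-0.1, -0.1, 87.6], [-6.97, -66.51, 6.41])
([-0.1, -0.1, 87.6], [-6.99, -66.5, 14.81])
```

Call:
step_arm([
  [[0, 0, 9], [-0.4, -4, -4], 0.5],
  [[0, 0, 18], [-1, -10, -7.6], 0.5],
  [[0, 0, 27], [-1.7, -16, -7.6], 0.5],
  [[0, 0, 36], [-2.3, -22, -7.6], 0.5],
  [[0, 0, 45], [-3, -28, -7.6], 0.5],
  [[0, 0, 54], [-3.6, -34, -7.6], 0.5],
  [[0, 0, 63], [-4.2, -40, -7.6], 0.5],
  [[0, 0, 72], [-4.8, -46, -7.6], 0.5],
  [[0, 0, 80], [-5.5, -52, -7.6], 0.5],
  [[0, 0, 87.6], [-6.1, -58, -7.6], 0.5],
  [[0, 0, 87.6], [-6.7, -63, -7.6], 0.5],
  [[0, 0, 87.6], [-7, -66.5, -5], 0.5],
])

```text
time_s: 33.98
ee_pos: [0.6023, -0.2208, 0.2758]
tool_rot: [0.003, 0.693, 0.721, 0.001]
force: [0.5, -0.4, -0.1]
width: 0.0436
gripper_force: 0.0
```

```bash
python3 - <<'E'
from h import *
s=read_state()
print(row((*tab(0),.076),down(YAW),s))
E
python3 tr.py
```

```text
([0.3, 0.1, -0.1], [0.33, -0.33, 19.98])
top tray rim [[0.382, 0.291], [0.681, 0.484]]
 insert rim [[0.492, 0.328, 0.06], [0.667, 0.455, 0.079]]
 plane [-0.002  0.049  0.068]
side tray rim [[0.38, 0.286], [0.681, 0.482]]
 insert rim [[0.49, 0.321, 0.06], [0.669, 0.456, 0.079]]
 plane [0.003 0.031 0.067]
```

Call:
step_arm([
  [[0, 0, 0], [0, 0, 5], 0.5],
  [[0, 0, 0], [0, 0, 10], 0.5],
  [[0, 0, 0], [0, 0, 14], 0.5],
  [[0, 0, 0], [0, 0, 17], 0.5],
  [[0, 0, 0], [0, 0, 19], 0.5],
  [[0, 0, 0], [0, 0, 19.8], 0.5],
  [[0, 0, 0], [0, 0, 19.8], 0.5],
  [[0, 0, 0], [0, 0, 19.8], 0],
  [[0, 0, 0], [0, 0, 19.8], 0],
  [[0, 0, 0], [0, 0, 19.8], 0],
  [[0, 0, 0], [0, 0, 19.8], 0],
], grip_force=6)

```text
time_s: 35.45
ee_pos: [0.6013, -0.2175, 0.0754]
tool_rot: [0.0, 0.692, 0.722, 0.0]
force: [-2.2, -0.5, 0.2]
width: 0.0117
gripper_force: 6.0
```

Call:
step_arm([
  [[0, 0, 0], [0, 0, 0], 0],
  [[0, 0, 0], [0, 0, 0], 0],
  [[0, 0, 0], [0, 0, -1.5], 0],
  [[0, 0, 0], [0, 0, -3], 0],
  [[0, 0, 0], [0, 0, -5], 0],
  [[0, 0, 0], [0, 0, -7.5], 0],
  [[0, 0, 0], [0, 0, -10], 0],
  [[0, 0, 0], [0, 0, -13], 0],
  [[0, 0, 0], [0, 0, -16], 0],
  [[0, 0, 0], [0, 0, -19], 0],
  [[0, 0, 0], [0, 0, -21], 0],
  [[0, 0, 0], [0, 0, -21], 0],
], grip_force=50)

```text
time_s: 36.95
ee_pos: [0.6019, -0.218, 0.2878]
tool_rot: [0.002, 0.692, 0.722, 0.001]
force: [-0.4, -0.3, -3.0]
width: 0.0113
gripper_force: 50.0
```

```bash
python3 - <<'E'
from h import *
s=read_state(); print(s['ee_pos'],s['force'])
for q in [(.437,.4475,.287),(.437,.4475,.14)]: print(row(q,down(np.pi/2),s))
p,d=grab('top')
for r in masks_of('top','bowl')[:1]:
    C=cloud('top',d,r['mask']); T=C[C[:,2]>.08]; print(r['box'],cv2.minEnclosingCircle((T[:,:2]*1000).astype(np.float32)))
E
```

```text
[ 0.60191085 -0.21801021  0.2877632 ] [-0.42191234 -0.270858   -2.96200642]
([0.1, 0.2, -87.6], [67.19, -13.64, -0.07])
([0.1, 0.2, -87.6], [67.21, -13.7, 14.63])
[227.4, 187.4, 74.0, 73.8] ((517.5669555664062, 117.27627563476562), 119.05638122558594)
```

Call:
step_arm([
  [[0, 0, -5], [3, -0.6, 0], 0],
  [[0, 0, -13], [8, -1.6, 0], 0],
  [[0, 0, -21], [13.5, -2.7, 0], 0],
  [[0, 0, -29], [19.5, -4, 0], 0],
  [[0, 0, -37], [25.5, -5.2, 0], 0],
  [[0, 0, -45], [31.5, -6.4, 0], 0],
  [[0, 0, -53], [37.5, -7.6, 0], 0],
  [[0, 0, -61], [43.5, -8.8, 0], 0],
  [[0, 0, -69], [49.5, -10, 0], 0],
  [[0, 0, -77], [55.5, -11.3, 0], 0],
  [[0, 0, -84], [61, -12.4, 0], 0],
  [[0, 0, -87.6], [65, -13.2, 0], 0],
])

```text
time_s: 38.55
ee_pos: [0.4396, 0.428, 0.2831]
tool_rot: [-0.001, -0.003, 1.0, -0.001]
force: [0.5, 0.3, -3.0]
width: 0.012
gripper_force: 50.0
```

Call:
step_arm([
  [[0, 0, 0], [0, 0, 0], 0],
  [[0, 0, 0], [0, 0, 0], 0],
])

```text
time_s: 38.8
ee_pos: [0.4409, 0.4255, 0.2836]
tool_rot: [-0.001, -0.0, 1.0, -0.001]
force: [0.3, -0.1, -3.0]
width: 0.0116
gripper_force: 50.0
```

```bash
python3 - <<'E'
from h import *
s=read_state(); print(s['ee_pos'],s['joints'].round(2))
for q in [(.436,.4475,.14),(.436,.4475,.078)]: print(row(q,down(np.pi/2),s))
E
```

```text
[0.44093277 0.42551719 0.28364237] [ 0.64  0.16  1.48 -0.    1.5  -0.93]
([-0.1, -0.1, 0.0], [0.46, 2.22, 14.36])
([-0.1, -0.1, 0.0], [0.45, 2.23, 20.56])
```

Call:
step_arm([
  [[0, 0, 0], [0.4, 2.2, 3], 0],
  [[0, 0, 0], [0.4, 2.2, 8], 0],
  [[0, 0, 0], [0.4, 2.2, 13], 0],
  [[0, 0, 0], [0.4, 2.2, 16], 0],
  [[0, 0, 0], [0.4, 2.2, 18.5], 0],
  [[0, 0, 0], [0.4, 2.2, 20], 0],
  [[0, 0, 0], [0.4, 2.2, 20.5], 0],
  [[0, 0, 0], [0.4, 2.2, 20.5], 0],
  [[0, 0, 0], [0.4, 2.2, 20.5], 0.4],
  [[0, 0, 0], [0.4, 2.2, 20.5], 0.4],
  [[0, 0, 0], [0.4, 2.2, 20.5], 0.4],
])

```text
time_s: 40.17
ee_pos: [0.438, 0.4489, 0.0816]
tool_rot: [0.001, -0.0, 1.0, 0.001]
force: [-0.4, -0.1, -0.4]
width: 0.0316
gripper_force: 0.0
```

Call:
step_arm([
  [[0, 0, 0], [0, 0, -3], 0.4],
  [[0, 0, 0], [0, 0, -8], 0.4],
  [[0, 0, 0], [0, 0, -14], 0.4],
  [[0, 0, 0], [0, 5, -18], 0.4],
  [[0, 0, 0], [0, 10, -18], 0.4],
  [[0, 0, 0], [3, 16, -18], 0.4],
  [[0, 0, 0], [3, 16, -18], 0.4],
  [[0, 0, 0], [3, 16, -18], 0.4],
])

```text
time_s: 41.18
ee_pos: [0.407, 0.6083, 0.2603]
tool_rot: [0.0, -0.001, 1.0, -0.0]
force: [-0.4, -1.0, 0.4]
width: 0.0349
gripper_force: 0.0
```

```bash
python3 tr.py; python3 - <<'E'
from h import *
s=read_state(); print(s['ee_pos'])
for c in('top','side'):
    p,d=grab(c,c+'9.png')
    for n,z in(('tomato0_mid',.04),('bowl',0),('cover_bar',.215)):
        for r in tip_of(c,n)[:5]: print(c,n,round(r['score'],2),atz(c,r['location'],z)[0].round(3))
a=cv2.imread('pics/top9.png')[100:300,120:480];b=cv2.imread('pics/side9.png')[100:300,160:520]
cv2.imwrite('pics/z.png',cv2.resize(np.vstack([a,b]),None,fx=1.5,fy=1.5,interpolation=2))
E
```

```text
top tray rim [[0.382, 0.291], [0.681, 0.485]]
 insert rim [[0.4, 0.328, 0.06], [0.667, 0.456, 0.079]]
 plane [0.002 0.05  0.068]
side tray rim [[0.381, 0.287], [0.682, 0.476]]
 insert rim [[0.398, 0.322, 0.06], [0.669, 0.459, 0.079]]
 plane [-0.002  0.032  0.067]
[0.40805482 0.6072612  0.26077986]
top tomato0_mid 0.56 [0.483 0.118 0.04 ]
top tomato0_mid 0.16 [0.51 0.12 0.04]
top bowl 0.69 [0.517 0.117 0.   ]
top cover_bar 0.59 [ 0.876 -0.22   0.215]
side tomato0_mid 0.43 [0.464 0.102 0.04 ]
side bowl 0.7 [0.521 0.121 0.   ]
side bowl 0.48 [ 0.531 -0.233  0.   ]
side cover_bar 0.8 [ 0.884 -0.199  0.215]
```

View pics/z.png

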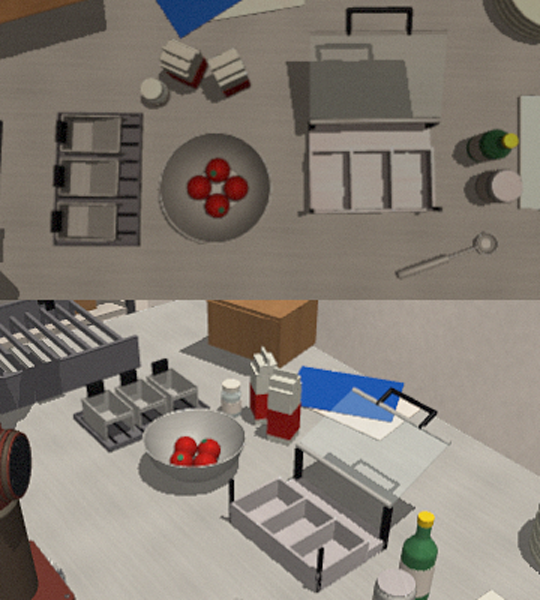

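All four tomatoes are in the bowl (top crop ~217,187), the three inserts stand on the tray (~88,180), and the cover is open.

```bash
python3 -c "
from station import workorder; print(workorder.close_job())"
```

```text
the job is handed in; nothing more can be done
None
```

The job is handed in, with no verdict returned; the last pictures show the cover open, all four tomatoes in the standing bowl, and all three inserts upright on the tray, after 41 s of the 210 s allowed.

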